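# Feel the shelf's front lip for cracks

### The job

Check the curved front lip of the plastic corner shelf for cracks and burrs: set the closed fingertips lightly on top of the lip at its left end (as the robot faces it) and run them along the whole curve to the right end, touching all the way and never pressing hard enough to bend the deck far down, then lift clear. Leave the soap pump, jar, cup and comb where they are.

Things in the scene. Friction and masses are not known exactly. Their poses are not given: they have to be found in the camera images.
- shelf: White plastic corner shelf, fixed: quarter-round foot, two openwork back panels at a right angle, quarter-round deck 120 mm above the counter. Origin: the back corner at counter height; -x runs from the corner out to the middle of the curved front, +y is the robot's left. The panels are 122 mm high; a thin rail and a corner post next to the corner reach 140 mm.
- deck: Thin springy deck, origin on its upper face at the back corner. Its curved front has an upright lip ending in a rolled bead 10 mm wide: centreline an arc of radius 235 mm about this origin, from 43 degrees left (+y) of -x to 43 degrees right; bead top 18 mm above the deck, 138 mm above the counter. A load on the lip bends it down: about 1 mm per N at mid-curve, 1 mm per 1.8 N at the ends.
- lip_1 (a point): Piece 1 of 8 of the lip's bead counted from the left end, not set off from the rest by sight: 25 mm long, centred 40 degrees left of the shelf's middle line (the left end of the lip). The rules call it deck_c1. The point is on top of the bead at the middle of the piece.
- lip_2 (a point): Piece 2 of 8 of the lip's bead counted from the left end, not set off from the rest by sight: 15 mm long, centred 28 degrees left of the shelf's middle line. The rules call it deck_c2. The point is on top of the bead at the middle of the piece.
- lip_3 (a point): Piece 3 of 8 of the lip's bead counted from the left end, not set off from the rest by sight: 15 mm long, centred 17 degrees left of the shelf's middle line. The rules call it deck_c3. The point is on top of the bead at the middle of the piece.
- lip_4 (a point): Piece 4 of 8 of the lip's bead counted from the left end, not set off from the rest by sight: 15 mm long, centred 5.6 degrees left of the shelf's middle line. The rules call it deck_c4. The point is on top of the bead at the middle of the piece.
- lip_5 (a point): Piece 5 of 8 of the lip's bead counted from the left end, not set off from the rest by sight: 15 mm long, centred 5.6 degrees right of the shelf's middle line. The rules call it deck_c5. The point is on top of the bead at the middle of the piece.
- lip_6 (a point): Piece 6 of 8 of the lip's bead counted from the left end, not set off from the rest by sight: 15 mm long, centred 17 degrees right of the shelf's middle line. The rules call it deck_c6. The point is on top of the bead at the middle of the piece.
- lip_7 (a point): Piece 7 of 8 of the lip's bead counted from the left end, not set off from the rest by sight: 15 mm long, centred 28 degrees right of the shelf's middle line. The rules call it deck_c7. The point is on top of the bead at the middle of the piece.
- lip_8 (a point): Piece 8 of 8 of the lip's bead counted from the left end, not set off from the rest by sight: 25 mm long, centred 40 degrees right of the shelf's middle line (the right end of the lip). The rules call it deck_c8. The point is on top of the bead at the middle of the piece.
- pump: Pink soap bottle with a white push dispenser, 60 mm across and 160 mm high, standing loose in the back of the deck near the corner. Origin at the centre of its underside.
- jar: Empty open glass jar, 62 mm across and 60 mm high, standing loose on the deck behind the left or right part of the lip. Origin at the centre of its underside.
- cup: Orange plastic cup, 62 mm across the mouth and 78 mm long, lying loose on its side on the deck beside the jar, about 62 mm high as it lies. Origin at its underside as it lies, half-way along.
- comb: Black comb, 150 x 28 x 5 mm, lying loose on the deck just behind the middle of the lip, long side roughly along the lip (its y). Origin at the centre of its underside.

How it is judged:
By the outcome, as a careful person would: the job done as asked, in the order asked, and still so for the second after the job is handed in, with the robot touching nothing.
It also fails if it takes over 54 s, if anything falls off the work surface, if the arm or the gripper's body presses on something with over 40 N, if the wrist force passes 120 N, or if a joint passes its speed limit or range.

### The arm

A 6-joint arm with a two-finger parallel gripper is mounted at the origin on the work surface. World frame = base frame: x ahead of the robot, y to its left, z up, the work surface at z = 0. Lengths are in m, angles in rad, forces in N, time in s.
With the tool pointing down it reaches from about 0.4 to 0.825 m from the base axis. Payload 7 kg.
Tool frame: the origin (TCP) lies between the finger pads; the fingertips stand 22 mm ahead of it and the grasp point (between the pads) lies 3 mm ahead of it; z points along the fingers, y is the direction in which the jaws open and shut (so a half turn about z gives the same grasp; the last joint's range is limited). The gripper opens to 88 mm and grips with 3 to 60 N. Pads are 19 mm wide; open, the fingers measure 130 mm over their backs; the gripper's body (78 mm by 193 mm) begins 47 mm behind the grasp point.
Start: joints at [-0.992, 0.359, 0.012, 0, -1.224, -0.288], TCP at [0.194, -0.647, 0.249] pointing down, gripper open.
Joint ranges: [-3.07, 3.07], [-1.43, 2.12], [-1.02, 1.25], [-3.03, 1.67], [-3.05, -0], [-3.03, 3.03]. Speed limits (rad/s): [2.39, 2.39, 3.01, 3.14, 3.14, 3.14].

### API

Orientations are given as [roll, pitch, yaw] about the fixed x, y, z axes, in that order (R = Rz(yaw) Ry(pitch) Rx(roll)).
In Python, from station import arm, optics gives the robot as it stands. The module is installed in compiled form; this text tells all that it offers.
- The arm moves only by the tool jog_arm, never from a script. Its argument "motion" is a list that holds one entry, the list of rows, each a list of 7 numbers: the shift along the tool's x, y, z in m, then the turn, a rotation vector about the tool's x, y, z in degrees, then the finger opening in m, from 0 to 0.0876. In form: [[[x, y, z, rx, ry, rz, grip], ...]]. A call has 1 to 8 rows; each row is the pose to reach, as a shift and turn from the pose measured when the call began, along the tool's axes at that moment; what a row does not reach only later rows make up. A row lasts 1/10 s, in which the tool goes at most 50 mm and 8.59 degrees, less where a joint would pass 70% of its speed; a pose out of reach is approached as far as the arm can. A call with a gripper value outside its range is refused whole. The fingers move at their own pace and stop on an object; "newtons" is the grip in N (left out, the last holds). Time passes only in rows, so rows that repeat a pose let the fingers close. It gives the time, the measured TCP pose, the force and the opening at its end, in the units of the state.
- arm.get_state(): the state, without advancing time (a new reading comes with each control period).
- optics.grab_frame(name): name is "side" or "top"; returns the picture (400x640x3 uint8, red, green, blue); there is no depth.
- optics.camera_model(name): a dict with "mtx" (3x3 intrinsics, pixels), "R" (3x3) and "t" (3): a world point X has camera coordinates R X + t. Camera axes: x right, y down, z forward; pixel columns grow to the right and rows downward; lengths in m; the calibration is good to about 2 mm. A picture is of the moment at which its call begins. camera_model takes no time and is no camera call.
- arm.job_done(): hands the job in, once; it reports no verdict.
The state is a dict: "t": time; "q": joint angles; "qd": joint speeds; "joint_efforts": joint torques, N m; "eef_pos": TCP position; "ee_rot": TCP orientation; "force": force on the tool from outside, world axes, zero at the start; "moment": the same for the moment, N m; "width": finger opening in m.
Only numpy, scipy, OpenCV 4.12 (cv2) and the standard library are available. Lean on these libraries where they do the work, as an engineer would, in place of code of your own. Each camera call takes 0.05 s, during which the arm holds its last target.

## Working session

There is one attempt and no reset: what is moved stays moved. The work goes in short steps, Python scripts to look and compute and a tool call to move; the robot and the scene stay as the last step left them, time stands still between calls to the robot, and variables do not carry over. Pictures are saved under pics/ and viewed, and the job is handed in when it is done.

Besides the shell and the picture viewer there is one more tool, called after ">>>" as name([rows], argument=value, ...), one row to a line, values as JSON. jog_arm: Moves the arm, as the interface text tells. Its arguments: {"type":"object","properties":{"motion":{"type":"array","items":{"type":"array","items":{"type":"array","items":{"type":"number"}}}},"newtons":{"type":"number"}},"required":["motion"]}

```bash
mkdir -p pics; python3 - <<'E'
from station import arm, optics
import cv2
print(arm.get_state())
for n in("side","top"):
    im=optics.grab_frame(n); cv2.imwrite(f"pics/{n}0.png",im[:,:,::-1]); m=optics.camera_model(n); print(n,m)
E
```

```text
{'t': 0.0, 'q': array([-9.91924817e-01,  3.59398512e-01,  1.10507265e-02, -3.55351475e-04,
       -1.22409160e+00, -2.88119731e-01]), 'qd': array([ 0.00129185,  0.0007519 ,  0.00014565, -0.00066365,  0.00061415,
        0.00093338]), 'joint_efforts': array([-8.73603381e-05, -5.82721031e+01,  2.93052417e+01,  6.99706078e+00,
        6.96653282e-03, -2.21646551e-04]), 'eef_pos': array([ 0.19336393, -0.6462353 ,  0.24761066]), 'ee_rot': array([ 3.13992240e+00, -1.46639863e-04, -2.85096178e+00]), 'force': array([ 0.2072431 , -0.04836162, -0.61031111]), 'moment': array([ 0.0447588 , -0.05244322, -0.02658403]), 'width': 0.08728630350307642}
side {'mtx': array([[458.17840876,   0.        , 317.2574965 ],
       [  0.        , 458.17840876, 200.9813183 ],
       [  0.        ,   0.        ,   1.        ]]), 'R': array([[ 0.961454  , -0.27496255, -0.00133816],
       [-0.1864846 , -0.6484838 , -0.73803269],
       [ 0.20206358,  0.70983404, -0.67476363]]), 't': array([-0.62955174,  0.20892705,  0.79588742])}
top {'mtx': array([[444.10366374,   0.        , 318.2655139 ],
       [  0.        , 444.10366374, 203.50098594],
       [  0.        ,   0.        ,   1.        ]]), 'R': array([[-0.01598444, -0.99979581, -0.01236301],
       [-0.99424505,  0.01720322, -0.10573943],
       [ 0.10593053,  0.01060167, -0.99431702]]), 't': array([0.01644447, 0.64939291, 0.69574989])}
```

View pics/side0.png

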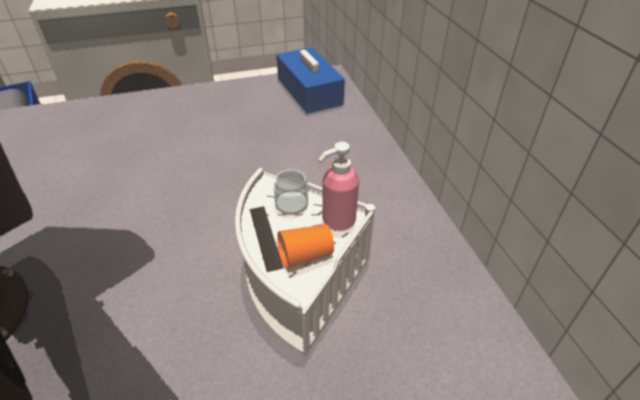

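View pics/top0.png

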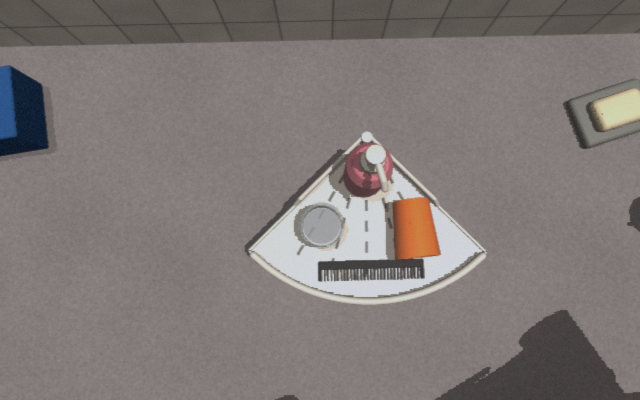

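The side view shows the shelf with its corner at about (370,208) and the lip running from (262,172) to (300,305). In the top view the post is at (367,137), the lip ends at about (252,252) and (485,252), and the lip middle is near (368,300). The jar is left, the cup right, and the comb sits close behind the lip. I'll enlarge both.

```bash
python3 - <<'E'
import cv2
a=cv2.imread("pics/top0.png")[120:320,235:500]; cv2.imwrite("pics/top0c.png",cv2.resize(a,None,fx=3,fy=3,interpolation=cv2.INTER_CUBIC))
a=cv2.imread("pics/side0.png")[135:360,225:385]; cv2.imwrite("pics/side0c.png",cv2.resize(a,None,fx=2.6,fy=2.6,interpolation=cv2.INTER_CUBIC))
E
```

```text
(no output)
```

View pics/top0c.png

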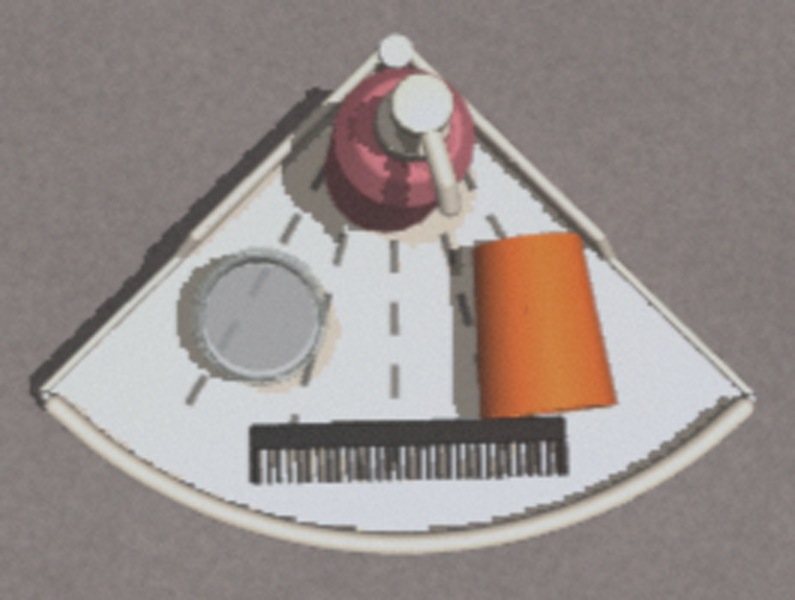

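View pics/side0c.png

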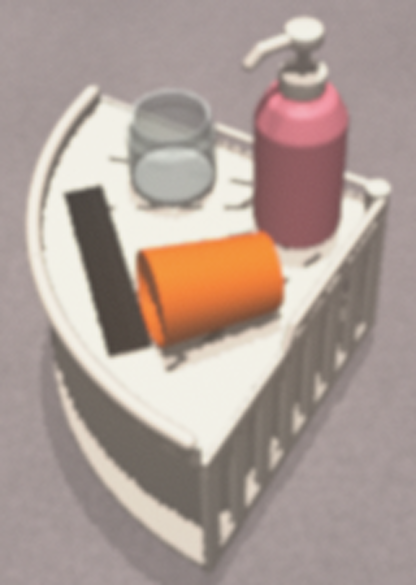

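```bash
cat > h.py <<'E'
import numpy as np, cv2
from station import arm, optics
def proj(n,X):
    m=optics.camera_model(n); c=np.atleast_2d(X)@m["R"].T+m["t"]; p=c@m["mtx"].T; return p[:,:2]/p[:,2:]
def back(n,uv,z):
    m=optics.camera_model(n); R,t=m["R"],m["t"]; C=-R.T@t
    d=np.c_[np.atleast_2d(uv),np.ones(len(np.atleast_2d(uv)))]@np.linalg.inv(m["mtx"]).T@R
    return C+d*((z-C[2])/d[:,2:])
def lip(p,a,r=.235,z=.138):
    a=np.radians(np.atleast_1d(a))+0*np.zeros(1); th=p[2]
    l=np.c_[-r*np.cos(a),r*np.sin(a)]  # +a = left
    return np.c_[p[0]+np.cos(th)*l[:,0]-np.sin(th)*l[:,1],p[1]+np.sin(th)*l[:,0]+np.cos(th)*l[:,1],np.full(len(l),z)]
E
python3 - <<'E'
from h import *
from scipy.optimize import least_squares
for n in("top","side"):
    m=optics.camera_model(n); print(n,"cam",-m["R"].T@m["t"])
g=cv2.imread("pics/top0.png").astype(float)
b=g.mean(2)
out=[];inn=[]
for c in range(262,478,4):
    col=b[:,c]; 
    # from below: first row upward brighter than 150
    for r in range(318,200,-1):
        if col[r]>155:
            f=(155-col[r+1])/(col[r]-col[r+1]); out.append((c,r+1-f)); break
out=np.array(out); 
W=back("top",out,.133)
f=least_squares(lambda p:np.hypot(W[:,0]-p[0],W[:,1]-p[1])-.240,[.65,0],loss="soft_l1",f_scale=.001)
print("centre",f.x,np.abs(f.fun).max(), "free R",least_squares(lambda p:np.hypot(W[:,0]-p[0],W[:,1]-p[1])-p[2],[.65,0,.24],loss="soft_l1",f_scale=.001).x)
post=back("top",[[235+396/3,120+50/3]],.14)[0]; print("post",post)
E_=np.array([[235+48/3,120+398/3],[235+752/3,120+403/3]])
e=back("top",E_,.138); print("ends",e)
for q,s in zip(e,(1,-1)):
    d=q[:2]-f.x; print(np.degrees(np.arctan2(s*d[1],-d[0])),np.hypot(*d))
d=e[0]-e[1]; print("yaw from ends",np.degrees(np.arctan2(-d[0],d[1])))
E
```

```text
top cam [ 0.57221739 -0.00210665  0.76066569]
side cam [ 0.48342686 -0.60256533  0.69038844]
centre [ 0.73762105 -0.06671644] 0.00036741382137459033 free R [ 0.73761691 -0.06671636  0.23999613]
post [ 0.73299829 -0.0665333   0.14      ]
ends [[ 0.57115148  0.09955048  0.138     ]
 [ 0.56365934 -0.22645415  0.138     ]]
44.96510395867303 0.23528028085729016
42.559233683080855 0.2361753886572269
yaw from ends -1.31652186321483
```

```bash
python3 - <<'E'
from h import *
p=[.7376,-.0667,np.radians(-1.2)]
for n,(x0,y0,w,hh,s) in {"top":(235,120,265,200,3),"side":(225,135,160,225,2.6)}.items():
    a=cv2.imread(f"pics/{n}0.png")[y0:y0+hh,x0:x0+w]; a=cv2.resize(a,None,fx=s,fy=s,interpolation=cv2.INTER_CUBIC)
    for q in proj(n,lip(p,[-43,-40,-28,-17,-5.6,5.6,17,28,40,43])):
        cv2.circle(a,(int(round((q[0]-x0+.5)*s)),int(round((q[1]-y0+.5)*s))),3,(0,0,255),-1)
    cv2.imwrite(f"pics/{n}_ov.png",a)
print("pump",back("top",[[370,168]],.2)); print("nozzle",back("top",[[235+452/3,120+212/3]],.27))
print("jar rim front",back("top",[[235+262/3,120+382/3]],.18),"cup front",back("top",[[235+615/3,120+403/3],[235+485/3,120+415/3]],.15))
print(lip(p,[43,41,40,0,-40,-43]))
E
```

```text
pump [[ 0.67644913 -0.06300652  0.2       ]]
nozzle [[ 0.63755021 -0.07208153  0.27      ]]
jar rim front [[ 5.76640086e-01 -2.91115653e-04  1.80000000e-01]] cup front [[ 0.56480768 -0.16023613  0.15      ]
 [ 0.56033245 -0.10117259  0.15      ]]
[[ 0.56912601  0.0971338   0.138     ]
 [ 0.56351092  0.09115434  0.138     ]
 [ 0.5607825   0.08809202  0.138     ]
 [ 0.50265154 -0.06177853  0.138     ]
 [ 0.55445558 -0.2139519   0.138     ]
 [ 0.56241314 -0.22333513  0.138     ]]
```

View pics/top_ov.png

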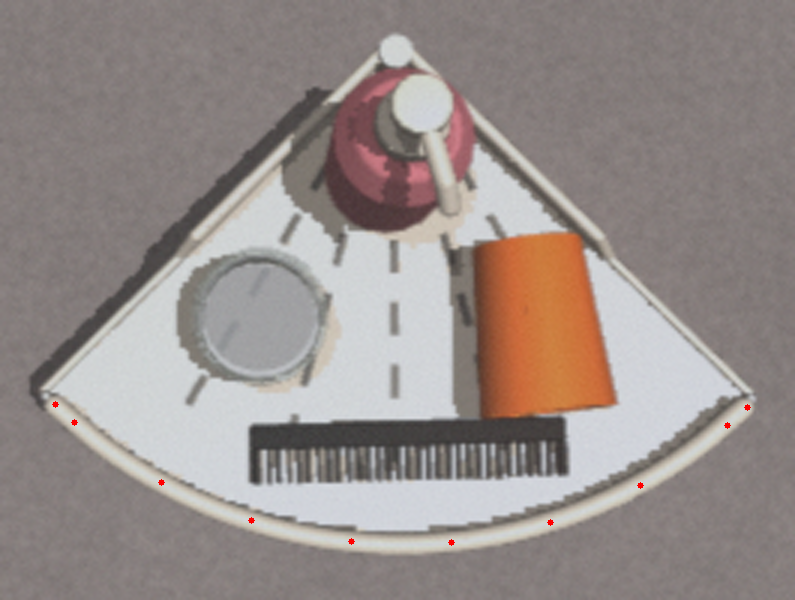

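View pics/side_ov.png

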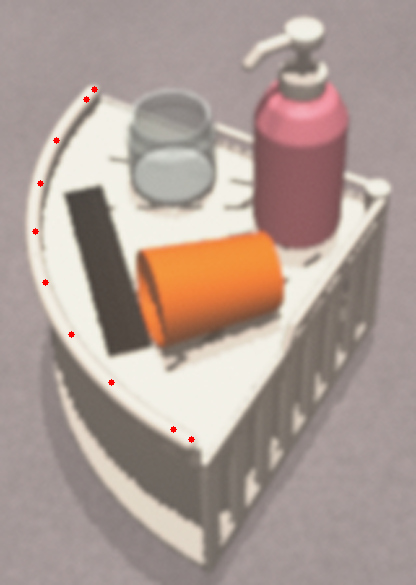

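The fit agrees with both views, with the dots on the bead everywhere. I'll keep one tool yaw with the jaw axis along world y, so the gripper body stays clear of the pump. Next I move toward the left end, closing the fingers on the way.

>>> jog_arm([
  [[-0.03,0.032,0,0,0,2,0],[-0.062,0.065,0,0,0,4,0],[-0.093,0.098,0,0,0,6,0],[-0.124,0.131,0,0,0,8,0],[-0.155,0.164,0,0,0,10,0],[-0.186,0.197,0,0,0,12,0],[-0.217,0.23,0,0,0,14,0],[-0.248,0.263,0,0,0,16.65,0]],
], newtons=10)

```text
t: 0.9
eef_pos: [0.3559, -0.3215, 0.248]
ee_rot: [3.14, -0.001, 3.14]
force: [1.9, -1.0, -0.7]
width: 0.0289
```

>>> jog_arm([
  [[-0.02,0.04,0,0,0,0,0],[-0.04,0.08,0,0,0,0,0],[-0.06,0.12,0,0,0,0,0],[-0.08,0.16,0,0,0,0,0],[-0.1,0.2,0,0,0,0,0],[-0.12,0.24,0,0,0,0,0],[-0.14,0.28,0,0,0,0,0],[-0.16,0.32,0,0,0,0,0]],
])

```text
t: 1.7
eef_pos: [0.5166, 0.0001, 0.2483]
ee_rot: [3.14, -0.001, 3.14]
force: [0.2, -0.2, 0.8]
width: 0.0005
```

```bash
python3 -c "
from station import arm
s=arm.get_state();print(s['t'],s['eef_pos'],s['ee_rot'],s['force'],s['width'])"
```

```text
1.7 [5.16639082e-01 1.38726392e-04 2.48325560e-01] [ 3.14002875e+00 -6.62060876e-04  3.14033377e+00] [ 0.23543765 -0.20697608  0.76901567] 0.0005429208810090779
```

>>> jog_arm([
  [[-0.018,0.035,0,0,0,0,0],[-0.036,0.07,0.02,0,0,0,0],[-0.049,0.094,0.04,0,0,0,0],[-0.049,0.094,0.06,0,0,0,0],[-0.049,0.094,0.07,0,0,0,0],[-0.049,0.094,0.07,0,0,0,0],[-0.049,0.094,0.07,0,0,0,0]],
])

```text
t: 2.4
eef_pos: [0.5659, 0.0937, 0.1791]
ee_rot: [3.14, -0.0, 3.14]
force: [0.3, -0.6, 0.2]
width: 0.0002
```

```bash
python3 -c "
from h import *
s=arm.get_state();print(s['t'],s['eef_pos'],s['ee_rot'],s['force'],s['width'])
im=optics.grab_frame('side')[:,:,::-1]; cv2.imwrite('pics/s1.png',cv2.resize(im[100:330,180:420],None,fx=2.5,fy=2.5,interpolation=cv2.INTER_CUBIC))
s=arm.get_state();print(s['force'])
p=s['eef_pos'];print((proj('side',p-[0,0,.022])-[180,100]+.5)*2.5)
"
```

```text
2.4 [0.56589137 0.09372737 0.17913952] [ 3.14012903e+00 -1.05263662e-04  3.13997871e+00] [ 0.34449172 -0.57347853  0.19968904] 0.00024458365535602844
[-0.58563048  0.69073983  0.06583648]
[[198.0458637  156.57796985]]
```

View pics/s1.png

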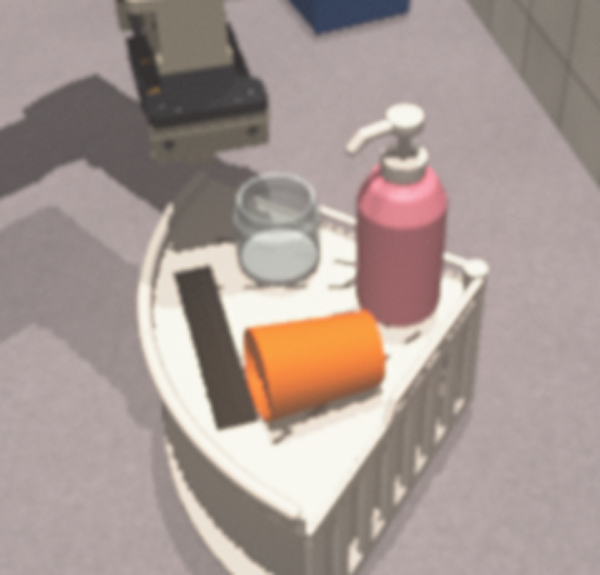

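```bash
python3 -c "
from h import *
p=np.array([.5659,.0937,.1791])
f=lambda X:np.round((proj('side',X)-[180,100]+.5)*2.5)
print('body near',f(p+[[ -.039,-.0965,.044],[.039,-.0965,.044]]), 'far',f(p+[[-.039,.0965,.044],[.039,.0965,.044]]))
im=optics.grab_frame('top')[:,:,::-1]; cv2.imwrite('pics/t1.png',cv2.resize(im[100:330,200:520],None,fx=2.5,fy=2.5,interpolation=cv2.INTER_CUBIC))
"
```

```text
body near [[157. 174.]
 [273. 154.]] far [[118.  25.]
 [217.  10.]]
```

View pics/t1.png

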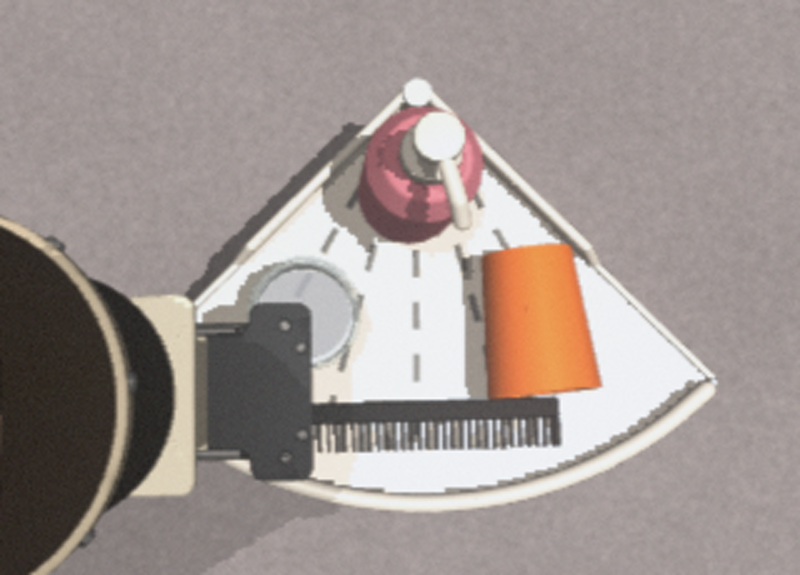

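The body's near edge hides the fingertips, at the place it was predicted, and body and jar are about 4 cm apart in height. I'll descend and feel for contact.

>>> jog_arm([
  [[0,0,0.008,0,0,0,0],[0,0,0.014,0,0,0,0],[0,0,0.018,0,0,0,0],[0,0,0.018,0,0,0,0],[0,0,0.018,0,0,0,0]],
])

```text
t: 3.0
eef_pos: [0.5662, 0.0939, 0.1617]
ee_rot: [3.14, 0.001, 3.14]
force: [0.1, 0.3, 0.2]
width: 0.0008
```

>>> jog_arm([
  [[0,0,0.001,0,0,0,0],[0,0,0.002,0,0,0,0],[0,0,0.002,0,0,0,0],[0,0,0.002,0,0,0,0]],
])

```text
t: 3.4
eef_pos: [0.5663, 0.094, 0.1598]
ee_rot: [3.139, 0.001, 3.14]
force: [0.1, 0.1, 2.0]
width: 0.0002
```

Contact at about z = 0.160 with 2 N. A helper will turn the arc waypoints into tool shifts from the measured pose.

```bash
cat >> h.py <<'E'
from scipy.spatial.transform import Rotation as Ro
def plan(a0,a1,n,z):
    s=arm.get_state(); R=Ro.from_euler("xyz",s["ee_rot"]); P=s["eef_pos"]
    p=[.7376,-.0667,np.radians(-1.2)]
    l=np.array(p[:2])-P[:2]; 
    print("t",s["t"],"z",P[2],"F",s["force"].round(2),"r",np.hypot(*l),"ang",np.degrees(np.arctan2(-l[1],l[0])+p[2]))
    print((R.inv().apply(lip(p,np.linspace(a0,a1,n+1)[1:],z=z)-P)*1e4).round()/1e4, "turn", np.degrees((R.inv()*Ro.from_euler("xyz",[np.pi,0,np.pi])).as_rotvec()).round(2))
E
python3 -c "
from h import *
plan(42,31.5,7,.1583)"
```

```text
t 3.4 z 0.15977788111638666 F [0.05 0.08 1.96] r 0.23481742649205212 ang 41.97122695936609
[[ 0.0042 -0.0043  0.0015]
 [ 0.0082 -0.009   0.0014]
 [ 0.0121 -0.0137  0.0014]
 [ 0.0159 -0.0186  0.0014]
 [ 0.0195 -0.0236  0.0014]
 [ 0.0231 -0.0286  0.0014]
 [ 0.0264 -0.0337  0.0014]] turn [ 0.12  0.07 -0.1 ]
```

>>> jog_arm([
  [[0,0,0.001,0,0,0,0],[0.004,-0.0043,0.0012,0,0,0,0],[0.0082,-0.009,0.0014,0,0,0,0],[0.0121,-0.0137,0.0014,0,0,0,0],[0.0159,-0.0186,0.0014,0,0,0,0],[0.0195,-0.0236,0.0014,0,0,0,0],[0.0231,-0.0286,0.0014,0,0,0,0],[0.0264,-0.0337,0.0014,0,0,0,0]],
])

```text
t: 4.2
eef_pos: [0.5396, 0.0599, 0.1584]
ee_rot: [3.139, 0.001, 3.14]
force: [1.6, 1.4, 2.0]
width: 0.0002
```

```bash
python3 -c "
from h import *
plan(31.5,19.5,8,.1583)"
```

```text
t 4.2 z 0.1583561146409452 F [1.56 1.35 1.98] r 0.2349854341052968 ang 31.387226658015035
[[ 0.003  -0.0048  0.    ]
 [ 0.0061 -0.0101  0.    ]
 [ 0.0091 -0.0155  0.    ]
 [ 0.0119 -0.021  -0.    ]
 [ 0.0146 -0.0265 -0.    ]
 [ 0.0171 -0.0321 -0.    ]
 [ 0.0195 -0.0378 -0.0001]
 [ 0.0218 -0.0435 -0.0001]] turn [ 0.13  0.08 -0.1 ]
```

>>> jog_arm([
  [[0.003,-0.0048,0,0,0,0,0],[0.0061,-0.0101,0,0,0,0,0],[0.0091,-0.0155,0,0,0,0,0],[0.0119,-0.021,0,0,0,0,0],[0.0146,-0.0265,0,0,0,0,0],[0.0171,-0.0321,0,0,0,0,0],[0.0195,-0.0378,0,0,0,0,0],[0.0218,-0.0435,0,0,0,0,0]],
])

```text
t: 5.0
eef_pos: [0.5175, 0.0159, 0.1582]
ee_rot: [3.139, 0.001, 3.14]
force: [0.1, 1.0, 2.0]
width: 0.0007
```

```bash
python3 -c "
from h import *
plan(19.5,7.5,8,.1581)"
```

```text
t 5.0 z 0.1581968191543721 F [0.08 0.97 1.98] r 0.23511135699773897 ang 19.36940477865425
[[ 0.0018 -0.0053  0.0001]
 [ 0.0037 -0.0112  0.0001]
 [ 0.0055 -0.0171  0.0001]
 [ 0.0071 -0.023   0.    ]
 [ 0.0086 -0.029   0.    ]
 [ 0.0099 -0.035   0.    ]
 [ 0.0111 -0.041  -0.    ]
 [ 0.0121 -0.0471 -0.    ]] turn [ 0.13  0.07 -0.1 ]
```

>>> jog_arm([
  [[0.0018,-0.0053,0.0001,0,0,0,0],[0.0037,-0.0112,0.0001,0,0,0,0],[0.0055,-0.0171,0.0001,0,0,0,0],[0.0071,-0.023,0.0001,0,0,0,0],[0.0086,-0.029,0.0001,0,0,0,0],[0.0099,-0.035,0.0001,0,0,0,0],[0.0111,-0.041,0.0001,0,0,0,0],[0.0121,-0.0471,0.0001,0,0,0,0]],
])

```text
t: 5.8
eef_pos: [0.5052, -0.0317, 0.158]
ee_rot: [3.139, 0.001, 3.14]
force: [0.3, 2.5, 2.8]
width: 0.0004
```

```bash
python3 -c "
from h import *
plan(7.5,-4.5,8,.1578)"
```

```text
t 5.8 z 0.15796626992072985 F [0.35 2.48 2.8 ] r 0.23506753439352238 ang 7.364244327589617
[[ 0.0007 -0.0056  0.0002]
 [ 0.0014 -0.0117  0.0001]
 [ 0.0019 -0.0178  0.0001]
 [ 0.0023 -0.0239  0.0001]
 [ 0.0024 -0.0301  0.0001]
 [ 0.0025 -0.0362  0.0001]
 [ 0.0024 -0.0424  0.0001]
 [ 0.0021 -0.0485  0.0001]] turn [ 0.13  0.07 -0.1 ]
```

>>> jog_arm([
  [[0.0007,-0.0056,0.0001,0,0,0,0],[0.0014,-0.0117,0.0001,0,0,0,0],[0.0019,-0.0178,0.0001,0,0,0,0],[0.0023,-0.0239,0.0001,0,0,0,0],[0.0024,-0.0301,0.0001,0,0,0,0],[0.0025,-0.0362,0.0001,0,0,0,0],[0.0024,-0.0424,0.0001,0,0,0,0],[0.0021,-0.0485,0.0001,0,0,0,0]],
])

```text
t: 6.6
eef_pos: [0.5029, -0.0807, 0.1577]
ee_rot: [3.139, 0.001, 3.14]
force: [0.2, 1.8, 2.0]
width: 0.0005
```

```bash
python3 -c "
from h import *
plan(-4.5,-16.5,8,.1579)"
```

```text
t 6.6 z 0.15769096798731816 F [0.19 1.81 1.97] r 0.23513754977682505 ang -4.618907375107589
[[-0.0006 -0.0056 -0.0002]
 [-0.0012 -0.0118 -0.0002]
 [-0.0019 -0.0179 -0.0002]
 [-0.0029 -0.0239 -0.0003]
 [-0.0039 -0.03   -0.0003]
 [-0.0052 -0.036  -0.0003]
 [-0.0066 -0.042  -0.0003]
 [-0.0081 -0.048  -0.0003]] turn [ 0.13  0.06 -0.11]
```

>>> jog_arm([
  [[-0.0006,-0.0056,-0.0001,0,0,0,0],[-0.0012,-0.0118,-0.0001,0,0,0,0],[-0.0019,-0.0179,-0.0001,0,0,0,0],[-0.0029,-0.0239,-0.0001,0,0,0,0],[-0.0039,-0.03,-0.0001,0,0,0,0],[-0.0052,-0.036,-0.0002,0,0,0,0],[-0.0066,-0.042,-0.0002,0,0,0,0],[-0.0081,-0.048,-0.0002,0,0,0,0]],
])

```text
t: 7.4
eef_pos: [0.511, -0.1292, 0.1578]
ee_rot: [3.139, 0.001, 3.14]
force: [-0.6, 2.4, 2.3]
width: 0.0002
```

```bash
python3 -c "
from h import *
plan(-16.5,-28.5,8,.1580)"
```

```text
t 7.4 z 0.1577853580354836 F [-0.55  2.43  2.3 ] r 0.2350943348039883 ang -16.627373820992087
[[-0.0017 -0.0054 -0.0002]
 [-0.0035 -0.0112 -0.0002]
 [-0.0055 -0.0171 -0.0002]
 [-0.0077 -0.0228 -0.0003]
 [-0.01   -0.0285 -0.0003]
 [-0.0125 -0.0341 -0.0003]
 [-0.0151 -0.0397 -0.0003]
 [-0.0179 -0.0452 -0.0003]] turn [ 0.13  0.05 -0.11]
```

>>> jog_arm([
  [[-0.0017,-0.0054,-0.0001,0,0,0,0],[-0.0035,-0.0112,-0.0001,0,0,0,0],[-0.0055,-0.0171,-0.0002,0,0,0,0],[-0.0077,-0.0228,-0.0002,0,0,0,0],[-0.01,-0.0285,-0.0002,0,0,0,0],[-0.0125,-0.0341,-0.0002,0,0,0,0],[-0.0151,-0.0397,-0.0002,0,0,0,0],[-0.0179,-0.0452,-0.0002,0,0,0,0]],
])

```text
t: 8.2
eef_pos: [0.5289, -0.1749, 0.1579]
ee_rot: [3.139, 0.001, 3.14]
force: [-0.1, 1.4, 3.3]
width: 0.0007
```

```bash
python3 -c "
from h import *
plan(-28.5,-40.5,8,.1582)"
```

```text
t 8.2 z 0.15787975065381946 F [-0.11  1.4   3.29] r 0.23505764118864095 ang -28.61452132990374
[[-0.0027 -0.005  -0.0003]
 [-0.0058 -0.0103 -0.0003]
 [-0.009  -0.0156 -0.0003]
 [-0.0123 -0.0208 -0.0004]
 [-0.0157 -0.0259 -0.0004]
 [-0.0193 -0.0309 -0.0004]
 [-0.023  -0.0358 -0.0004]
 [-0.0269 -0.0406 -0.0004]] turn [ 0.13  0.04 -0.11]
```

>>> jog_arm([
  [[-0.0027,-0.005,-0.0001,0,0,0,0],[-0.0058,-0.0103,-0.0002,0,0,0,0],[-0.009,-0.0156,-0.0003,0,0,0,0],[-0.0123,-0.0208,-0.0003,0,0,0,0],[-0.0157,-0.0259,-0.0004,0,0,0,0],[-0.0193,-0.0309,-0.0004,0,0,0,0],[-0.023,-0.0358,-0.0004,0,0,0,0],[-0.0269,-0.0406,-0.0004,0,0,0,0]],
])

```text
t: 9.0
eef_pos: [0.556, -0.2159, 0.1582]
ee_rot: [3.139, 0.001, 3.14]
force: [-2.3, 2.7, 3.0]
width: 0.0004
```

```bash
python3 -c "
from h import *
plan(-40.5,-42.5,2,.1583)
im=optics.grab_frame('side')[:,:,::-1]; cv2.imwrite('pics/s2.png',cv2.resize(im[100:330,180:420],None,fx=2.5,fy=2.5,interpolation=cv2.INTER_CUBIC))"
```

```text
t 9.0 z 0.1581902688395421 F [-2.31  2.74  3.02] r 0.23504404617979777 ang -40.61842899663042
[[-0.0024 -0.0027 -0.0001]
 [-0.005  -0.0058 -0.0001]] turn [ 0.13  0.03 -0.1 ]
```

View pics/s2.png

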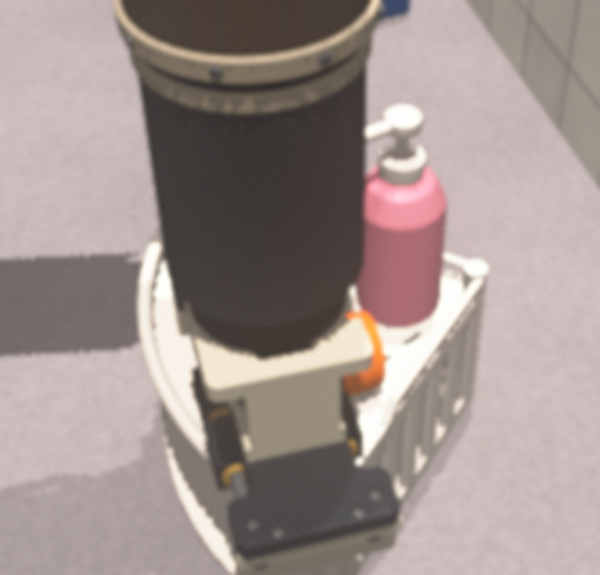

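The gripper is at the right end of the lip and the pump is unmoved (same pixels). I'll finish the last 2°, hold, then lift.

>>> jog_arm([
  [[-0.0024,-0.0027,0,0,0,0,0],[-0.005,-0.0058,0,0,0,0,0],[-0.005,-0.0058,0,0,0,0,0],[-0.005,-0.0058,0,0,0,0,0]],
])

```text
t: 9.45
eef_pos: [0.5619, -0.2227, 0.1583]
ee_rot: [3.14, 0.001, 3.14]
force: [0.3, -1.2, 2.6]
width: 0.0005
```

>>> jog_arm([
  [[0,0,-0.003,0,0,0,0],[0,0,-0.01,0,0,0,0],[0,0,-0.03,0,0,0,0],[0,0,-0.06,0,0,0,0],[0,0,-0.1,0,0,0,0],[0,0,-0.13,0,0,0,0],[0.02,-0.03,-0.14,0,0,0,0],[0.04,-0.06,-0.14,0,0,0,0]],
])

```text
t: 10.25
eef_pos: [0.5223, -0.283, 0.3012]
ee_rot: [3.142, 0.006, -3.141]
force: [-0.3, 0.1, 0.3]
width: 0.0007
```

>>> jog_arm([
  [[0.03,-0.04,0,0,0,0,0],[0.06,-0.08,0,0,0,0,0],[0.08,-0.11,0,0,0,0,0],[0.08,-0.11,0,0,0,0,0],[0.08,-0.11,0,0,0,0,0]],
])

```text
t: 10.75
eef_pos: [0.4417, -0.3937, 0.301]
ee_rot: [3.142, 0.006, 3.14]
force: [1.5, 0.7, -1.0]
width: 0.0005
```

```bash
python3 - <<'E'
from h import *
s=arm.get_state();print(s['t'],s['eef_pos'],s['force'])
im=optics.grab_frame('top')[:,:,::-1]; o=cv2.imread('pics/top0.png')
cv2.imwrite('pics/t3.png',cv2.resize(im[120:320,235:500],None,fx=3,fy=3,interpolation=cv2.INTER_CUBIC))
d=np.abs(im.astype(int)-o).max(2)[125:305,245:490]; print((d>40).sum())
im=optics.grab_frame('side')[:,:,::-1]; cv2.imwrite('pics/s3.png',cv2.resize(im[100:330,180:420],None,fx=2.5,fy=2.5,interpolation=cv2.INTER_CUBIC))
E
```

```text
10.75 [ 0.44174231 -0.39365115  0.30101549] [ 1.51181131  0.68250729 -0.96373132]
7185
```

View pics/t3.png

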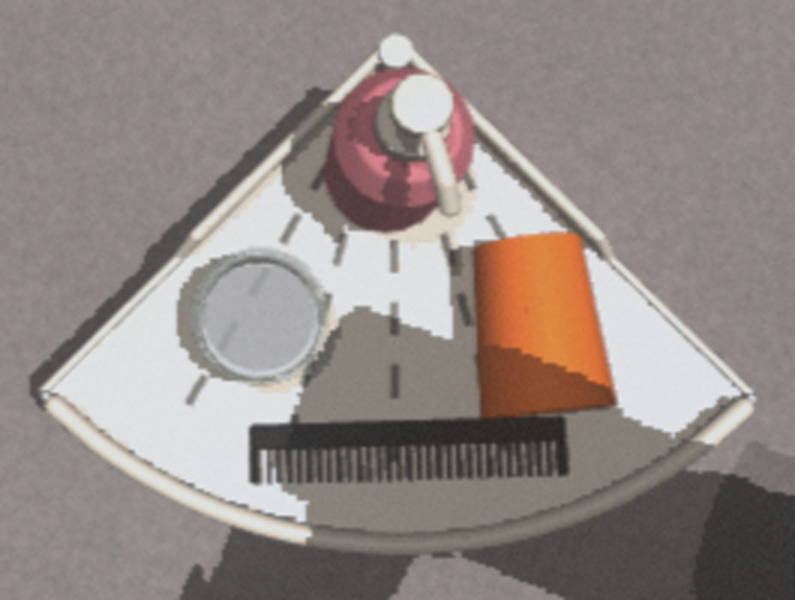

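The final top view shows the jar, cup, comb and pump at their starting pixels. The image differences are the arm's shadow. The arm is clear, so I'm handing in.

```bash
python3 -c "
from station import arm
print(arm.job_done())"
```

```text
the job is handed in; nothing more can be done
None
```

I ran the closed fingertips along the whole lip, from 42° left to about 42.5° right, in about 6 s. I then lifted them clear and handed the job in at about 11 s of the 54 s allowed.

- **Touch:** The upward force read 2.0 to 3.3 N each time I checked, about every 12° along the curve and at both ends. I took no readings between checks, so unbroken contact there is inferred from the steady height. With the tips about 2 mm below the bead's rest height, the deck bent about 2 mm. The fingertips stayed within about 0.2 mm of the 235 mm arc I fitted from the pictures.
- **Items on the deck:** In the last top picture the pump, jar, cup and comb are at the same pixels as at the start. A plain image difference was large (7185 pixels). I put this down to the arm's shadow now lying across the deck, judging by eye.
- **After the lift:** The arm stood well clear of the shelf, with the tool point 0.30 m up and in front of it. The force readings there were up to 1.5 N in free air, so the contact forces above could be off by about 1 N.

I looked for no cracks or burrs myself; the sideways force stayed under 3 N.

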